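# Unload the slide scanner through its touch-latch hatch

### The job

The scan is finished. Open the slide scanner by pressing gently on the thumb mark of its shut hatch until the touch latch lets go, then take your hand away quickly and keep clear while it springs fully open by itself. Then lift the slide holder out of the bay and lay it down gently, flat inside the steel tray, with the hatch left open and the other things on the desk left where they are.

Things in the scene. Friction and masses are not known exactly. Their poses are not given: they have to be found in the camera images.
- scanner: Fixed white slide scanner, 220 (x) x 220 (y) x 120 mm high. Origin: centre of its underside; its -x points out of its front, towards the robot. A bay under the hatch, 140 mm wide, runs from the front face back to x = 31 mm; its floor is 62 mm above the desk. Casing beside and behind the bay 120 mm high, the wall in front of it only 97 mm, so a finger can slide off the hatch forwards.
- hatch_hinge (a joint): Hatch hinge, along the scanner's y at x = 28 mm, 117 mm up. 0: shut, latched, flush with the casing top; negative: pressed in; 1.75: fully open, leaning 10 degrees back, top 260 mm above the desk. Once let go, a spring and damper raise it by themselves in about 1 s, front edge at up to 0.35 m/s, and hold it open. While it rises (0.2 to 1.6) the robot must not touch it.
- hatch: The hatch, a white plastic panel 139 x 134 x 6 mm, origin on the hinge line, -x to its front edge, which lies 115 mm in front of the scanner's origin and has an 23 mm high skirt. More than 15 N on it does damage. The latch under its front edge lets go just before the stop is felt; the hatch pops once no longer held down. Pressed less it stays latched and can be pressed again.
- hatch_press (a point): Thumb mark: ring 26 mm across on the hatch's top face, mid width, 16 mm behind the front edge. Press here straight down: it gives under 3 to 4 N, after some mm meets the latch (4 to 6 N), then a firm stop. How deep the stop lies differs between scanners, 3 to 13 mm below flush, and cannot be seen: press slowly and feel for it; 8 to 10 N is ample.
- holder: Loose slide holder, aluminium frame 100 (x) x 36 (y) x 12 mm with a glass slide, about 80 g. Origin: centre of its underside, x along its length. Starts in the bay, x along the scanner's x, centre 36 mm in front of the scanner's origin, underside 86 mm above the desk. Pinch it from above across its 36 mm width at mid length.
- nest (a point): Centre of the holder's nest in the bay, 86 mm above the desk: the holder rests by its ends on two seats, between end stops and cheeks up to 92 mm high, with about 2 mm play. Seats and cheeks take only the last 18 mm at each end; at mid length there are 50 mm of room to either side of the holder and 24 mm below.
- tray: Fixed shallow stainless tray, outside 206 (x) x 156 (y) x 14 mm high, walls and floor 3 mm thick, empty. Origin: centre of its underside on the desk; x along its longer side.
- mouse: Black computer mouse 98 x 58 x 31 mm, loose, not to be disturbed. Origin: centre of its underside.
- oil_bottle: Small amber dropper bottle with a black cap, 32 mm across and 75 mm high, loose, not to be disturbed. Origin: centre of its underside.
- slide_box: Grey plastic box for slides, 85 x 100 x 33 mm, loose, not to be disturbed. Origin: centre of its underside.

How it is judged (in metres and radians):
On the way, in this order (a step that is already met when the one before it is completed fails the run):
1. the hatch has sprung fully open while the holder still lies in the bay (value of joint hatch_hinge above 1.65 rad and z of holder in the frame of scanner below 0.1 m), for 0.2 s.
2. the holder has been lifted clear of the scanner (z of holder in the frame of scanner above 0.125 m), for 0.1 s.
At the end, for the whole second after the job is handed in: The hatch stands open (joint above 1.6 rad) and the holder lies right way up and flat (within 0.06 rad) on the floor of the tray (underside less than 6 mm above the desk), wholly inside its walls, released and at rest (value of joint hatch_hinge above 1.6 rad and x of holder in the frame of tray between -0.09 and 0.09 m and y of holder in the frame of tray between -0.065 and 0.065 m and z of holder in the frame of tray below 0.006 m and angle between holder's own z axis and vertical below 0.06 rad and linear speed of holder below 0.02 m/s); the robot touches nothing.
It fails at once if the hatch is pressed or knocked with more than 15 N (contact force between any of the fingers, the arm and hatch above 15 N).
It fails at once if the robot touches the hatch (more than 0.5 N) while it is springing open, between 0.2 and 1.6 rad (value of joint hatch_hinge between 0.2 and 1.6 rad and contact force between any of the fingers, the arm and hatch above 0.5 N).
It fails at once if the holder is dropped or pushed into the tray with more than 20 N (contact force between holder and tray above 20 N).
It fails at once if the mouse, the bottle or the slide box is moved by more than 15 mm (distance of any of mouse, oil_bottle, slide_box from where it was at the start of the episode above 0.015 m).
It also fails if it takes over 69 s, if anything falls off the work surface, if the arm or the gripper's body presses on something with over 40 N, if the wrist force passes 120 N, or if a joint passes its speed limit or range.

### The arm

A 7-joint arm with a two-finger parallel gripper is mounted at the origin on the work surface. World frame = base frame: x ahead of the robot, y to its left, z up, the work surface at z = 0. Lengths are in mm, angles in rad, forces in N, time in s.
With the tool pointing down it reaches from about 425 to 1025 mm from the base axis. Payload 9.4 kg.
Tool frame: the origin (TCP) lies at the very end of the fingers, on their centre line; the grasp point (between the pads) lies 19 mm behind it; z points along the fingers, y is the line along which they close (so a half turn about z gives the same grasp; the last joint's range is limited). The gripper opens to 93 mm and grips with 3 to 60 N. Pads are 15 mm wide; open, the fingers measure 128 mm over their backs; the gripper's body (75 mm by 188 mm) begins 65 mm behind the grasp point.
Start: joints at [-1.218, 0.599, -0.003, 1.599, 0.002, 0.943, -0.08], TCP at [302.104, 659.058, 218.618] pointing down, gripper open.
Joint ranges: [-2.57, 2.57], [-0.35, 1.97], [-1.29, 1.29], [0.11, 2.56], [-1.05, 4.19], [0.11, 1.86], [-2.63, 2.63]. Speed limits (rad/s): [2.22, 2.22, 3.01, 3.01, 3.14, 3.14, 3.14].

### API

Orientations are given as a rotation vector (axis times angle).
In Python, from plant import * gives the robot as it stands.
- The arm moves only by the tool jog_arm, never from a script. Its arguments are lists of equal length, an entry for each row: "travel": the shift along the tool's x, y, z normalised to -1 to 1, where 1 is 750 mm, a list of three; "twist": the turn, a rotation vector about the tool's x, y, z normalised to -1 to 1, where 1 is pi rad, a list of three; "hand": the closure, from -1 (fully open) to 1 (shut). In form: {"travel": [[x, y, z], ...], "twist": [[rx, ry, rz], ...], "hand": [hand, ...]}. A call has 1 to 20 rows; each row is the pose to reach, as a shift and turn from the pose commanded when the call began, along the tool's axes at that moment, turning the shorter way round; what a row does not reach only later rows make up. A row lasts 1/8 s, in which the tool goes at most 62.5 mm and 10.7 degrees, less where a joint would pass 70% of its speed; a pose out of reach is approached as far as the arm can. A call with a number of a shift or a turn outside -1 to 1 is refused whole. A call with a gripper value outside its range is refused whole. The fingers move at their own pace and stop on an object; "force" is the grip in N (left out, the last holds). Time passes only in rows, so rows that repeat a pose let the fingers close. It gives the time, the measured TCP pose, the force, the opening and the grip force at its end, in the units of the state.
- get_obs(): the state, without advancing time (a new reading comes with each control period).
- snapshot(name): name is "side" or "top"; returns a dict with "frame" (420x560x3 uint8, blue, green, red), "fov_y" (degrees; the focal length in pixels is half the picture's height over the tangent of half this angle, whatever the lens; pixels are square), "cx", "cy" (the principal point, pixels), "eye" and "rotation" of the camera in the world. Camera axes: x right, y down, z forward; pixel columns grow to the right and rows downward; lengths in mm; the calibration is good to about 2 mm. A picture is of the moment at which its call begins. There is no depth.
- job_done(): hands the job in; it is judged then, once.
Trained networks look in a picture, given as the dict that the camera call returned (one of the last four; its "shot" number tells which), for a name from the list of things; names that differ only in an ending like _2 or _b are one class to them, and where a whole thing is asked for, a point or a joint stands for the part that bears it (a point fixed in the world has none). Each returns a list of dicts, best first, with "conf" (0 to 1); they miss things now and then, are a little off and sometimes report something else, mostly with a low value. They report only what shows in the picture. A call takes as long as a camera call.
- search_frame(query, picture): "centre" ([column, row] in pixels, amid what is visible of it).
- masks_of(query, picture): "pixels" (420x560 bool, what is visible of it) and "centre" ([column, row] in pixels, amid what is visible of it).
The state is a dict: "clock": time; "joint_positions": joint angles; "joint_velocities": joint speeds; "effort": joint torques, N m; "ee_pos": TCP position; "orientation": TCP orientation; "force": force on the tool from outside, world axes, zero at the start; "wrist_torque": the same for the moment, N m; "finger_gap": opening from 0.0 (shut) to 1.0 (fully open); "grasp_force": force on a finger pad.
Only numpy, scipy, OpenCV 4.12 (cv2) and the standard library are available. Lean on these libraries where they do the work, as an engineer would, in place of code of your own. Each camera call takes 0.05 s, during which the arm holds its last target. There are 200 camera calls.

## Working session

There is one attempt and no reset: what is moved stays moved. The work goes in short steps, Python scripts to look and compute and a tool call to move; the robot and the scene stay as the last step left them, time stands still between calls to the robot, and variables do not carry over. Pictures are saved under pics/ and viewed, at most 10 in all, crops included, and the job is handed in when it is done.

Besides the shell and the picture viewer there is one more tool, called after "Request:" by a JSON object that holds its "method" and its "body". jog_arm: Moves the arm, as the interface text tells. Scaled input: -1 to 1 covers 750 mm each way for a shift and pi rad each way for a turn. Its arguments: {"type":"object","properties":{"travel":{"type":"array","items":{"type":"array","items":{"type":"number","minimum":-1,"maximum":1}}},"twist":{"type":"array","items":{"type":"array","items":{"type":"number","minimum":-1,"maximum":1}}},"hand":{"type":"array","items":{"type":"number"}},"force":{"type":"number"}},"required":["travel","twist","hand"]}

```bash
mkdir -p pics
cat > h.py <<'E'
from plant import *
import numpy as np, cv2
def ray(p,uv):
    h=p["frame"].shape[0]; f=h/2/np.tan(np.radians(p["fov_y"])/2)
    d=np.array([(uv[0]-p["cx"])/f,(uv[1]-p["cy"])/f,1.]); return np.array(p["eye"],float),np.array(p["rotation"])@d
def onz(p,uv,z):
    e,d=ray(p,uv); return e+d*(z-e[2])/d[2]
def proj(p,X):
    h=p["frame"].shape[0]; f=h/2/np.tan(np.radians(p["fov_y"])/2)
    c=np.array(p["rotation"]).T@(np.array(X,float)-np.array(p["eye"])); return c[:2]/c[2]*f+[p["cx"],p["cy"]]
E
python3 - <<'E'
from h import *
np.set_printoptions(precision=1,suppress=True)
S=get_obs(); print({k:np.round(S[k],3) for k in ("clock","ee_pos","orientation","force","finger_gap")})
ps={}
for n in("top","side"):
    p=snapshot(n); ps[n]=p; cv2.imwrite(f"pics/{n}0.png",p["frame"]); print(n,p["eye"],p["fov_y"],p["cx"],p["cy"],np.array(p["rotation"]).round(3).tolist())
    for q,z in(("scanner",120),("hatch",120),("hatch_press",120),("holder",98),("tray",5),("mouse",20),("oil_bottle",75),("slide_box",33)):
        for r in masks_of(q,p)[:2]:
            m=r["pixels"].astype(np.uint8); c=cv2.minAreaRect(cv2.findNonZero(m)) if m.any() else None
            print(q,round(r["conf"],2),np.array(r["centre"]),onz(p,r["centre"],z), [onz(p,k,z)[:2].round().tolist() for k in cv2.boxPoints(c)] if c and n=="top" else "")
E
```

```text
{'clock': np.float64(0.0), 'ee_pos': array([301.9, 658.6, 217.8]), 'orientation': array([-0.7, -3.1,  0. ]), 'force': array([ 0.2,  0.4, -0.2]), 'finger_gap': np.float64(1.001)}
top [422.1   4.2 943.7] 47.81221570672737 275.6254029394916 203.22597471124527 [-2.036, 2.168, -0.26]Traceback (most recent call last):
  File "<stdin>", line 10, in <module>
  File "h.py", line 7, in onz
    e,d=ray(p,uv); return e+d*(z-e[2])/d[2]
                                       ~^^^
IndexError: invalid index to scalar variable.
```

View pics/top0.png

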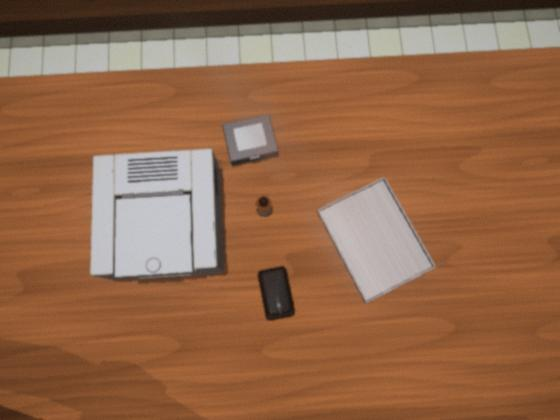

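The top view shows the scanner at left with its front towards the robot (thumb ring at about (153,265)), the tray at right (376,240), and the mouse (276,293), bottle (264,206) and slide box (250,140) between them. The rotation is a rotation vector, so I'll fix the helper.

```bash
sed -i 's/np.array(p\["rotation"\])/cv2.Rodrigues(np.array(p["rotation"],float))[0]/' h.py
python3 - <<'E'
from h import *
np.set_printoptions(precision=1,suppress=True)
for n in("top","side"):
    p=snapshot(n); cv2.imwrite(f"pics/{n}0.png",p["frame"]); print(n,list(p),p["eye"],p["rotation"],p["fov_y"])
    for q,z in(("scanner",120),("hatch",120),("hatch_press",120),("holder",98),("tray",5),("mouse",20),("oil_bottle",75),("slide_box",33)):
        for r in masks_of(q,p)[:2]:
            m=r["pixels"].astype(np.uint8); c=cv2.minAreaRect(cv2.findNonZero(m)) if m.any() else None
            print(q,round(r["conf"],2),np.array(r["centre"]),onz(p,r["centre"],z), [onz(p,k,z)[:2].round().tolist() for k in cv2.boxPoints(c)] if c and n=="top" else "")
    if n=="top":
        print("ring",onz(p,(153,265),120))
        for k in((93,156),(214,150),(218,271),(91,276)): print("corner",k,onz(p,k,120))
        for k in((319,210),(384,179),(435,266),(367,301)): print("traycorner",k,onz(p,k,14))
E
```

```text
top ['frame', 'fov_y', 'cx', 'cy', 'eye', 'rotation', 'shot'] [422.1   4.2 943.7] [-2.   2.2 -0.3] 47.81221570672737
scanner 0.68 [157.5 217. ] [605.8 197.9 120. ] [[731.0, 331.0], [728.0, 86.0], [497.0, 83.0], [500.0, 313.0]]
scanner 0.56 [263.1 204.9] [616.1   9.9 120. ] [[631.0, 22.0], [630.0, -5.0], [595.0, -3.0], [597.0, 24.0]]
hatch 0.77 [148.  234.4] [575.6 214.8 120. ] [[656.0, 279.0], [652.0, 139.0], [500.0, 137.0], [504.0, 271.0]]
hatch_press 0.91 [151.  233.8] [576.3 209.5 120. ] [[656.0, 274.0], [648.0, 138.0], [497.0, 141.0], [505.0, 271.0]]
tray 0.77 [377.  239.3] [ 558.3 -212.9    5. ] [[626.0, -95.0], [695.0, -246.0], [496.0, -321.0], [434.0, -175.0]]
mouse 0.97 [276.  294.7] [461.7  -3.9  20. ] [[511.0, 32.0], [518.0, -27.0], [420.0, -39.0], [413.0, 19.0]]
oil_bottle 0.53 [265.7 206.3] [623.7   5.4  75. ] [[641.0, 21.0], [639.0, -6.0], [604.0, -3.0], [606.0, 23.0]]
oil_bottle 0.24 [376.8 240.5] [ 545.9 -196.1   75. ] [[610.0, -86.0], [675.0, -225.0], [491.0, -296.0], [432.0, -161.0]]
slide_box 0.8 [249.2 143.5] [766.6  31.3  33. ] [[814.0, 89.0], [833.0, -12.0], [737.0, -27.0], [719.0, 71.0]]
ring [521.3 206.2 120. ]
corner (93, 156) [727.1 314.7 120. ]
corner (214, 150) [725.   93.8 120. ]
corner (218, 271) [503.9  94.4 120. ]
corner (91, 276) [509.1 312.6 120. ]
traycorner (319, 210) [ 623.5 -101.    14. ]
traycorner (384, 179) [ 679.9 -239.3   14. ]
traycorner (435, 266) [ 497.3 -318.4   14. ]
traycorner (367, 301) [ 438.9 -178.    14. ]
side ['frame', 'fov_y', 'cx', 'cy', 'eye', 'rotation', 'shot'] [ 447.3 -583.6  715.7] [-2.4  0.3 -0.1] 54.19959064345156
scanner 0.93 [273.6 158.7] [604.  137.3 120. ] 
hatch 0.89 [254.4 142.2] [573.2 209.  120. ] 
hatch_press 0.83 [253.8 143.7] [570.7 203.5 120. ] 
tray 0.83 [290.  322.9] [ 554.2 -211.3    5. ] 
mouse 0.59 [224.5 243.6] [461.   -1.3  20. ] 
oil_bottle 0.57 [300.3 222.3] [623.1 -27.9  75. ] 
slide_box 0.59 [358.1 207.7] [777.7  20.7  33. ]
```

View pics/side0.png

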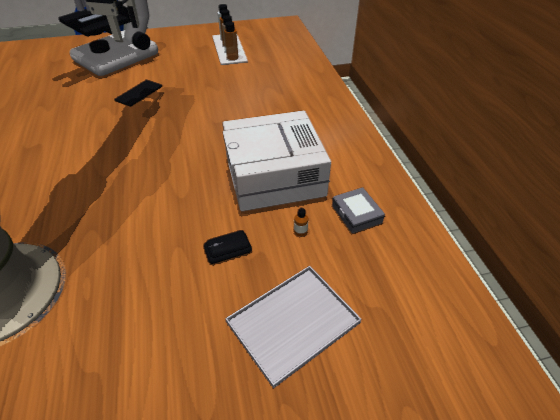

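The side view confirms the layout: ring at about (233,145), tray centre at about (293,325). I'll triangulate the ring and compute the first move.

```bash
cat >> h.py <<'E'
from scipy.spatial.transform import Rotation as Ro
def to(X,yaw=None,closing_at=None):
    """print travel/twist for TCP target X (world); yaw = world direction (rad) of the tool y line, tool down"""
    S=get_obs(); R=Ro.from_rotvec(S["orientation"]); t=R.inv().apply(np.array(X,float)-S["ee_pos"])/750
    tw=np.zeros(3)
    if yaw is not None:
        c=[]
        for s in(0,np.pi):
            y=np.array([np.cos(yaw+s),np.sin(yaw+s),0]); z=np.array([0,0,-1.]); c.append((R.inv()*Ro.from_matrix(np.c_[np.cross(y,z),y,z])).as_rotvec())
        tw=min(c,key=np.linalg.norm)/np.pi
    print("travel",t.round(4).tolist(),"twist",tw.round(4).tolist(),"at",np.round(S["ee_pos"],1),"F",np.round(S["force"],1),"t",round(float(S["clock"]),2),"axes",R.as_matrix().round(3).tolist())
E
python3 - <<'E'
from h import *
p=snapshot("side"); print("ring",onz(p,(233,145),120).round(1))
c=p["frame"][100:220,200:350]; 
for k in((616-110,204+110),(726,314),(726,94),(506,94)): print(k,proj(p,(*k,120)).round())
print(proj(p,(560,-209,5)),proj(p,(519,205,120)))
to((518,205,150),np.pi/2); print(get_obs()["joint_positions"])
E
```

```text
ring [521.7 210.1 120. ]
(506, 314) [220. 122.]
(726, 314) [304. 111.]
(726, 94) [330. 162.]
(506, 94) [234. 178.]
[292.65771703 321.1691571 ] [232.1909952  146.43687912]
travel [-0.5139, -0.4304, 0.0916] twist [0.0, 0.0, -0.1368] at [302.1 659.  218.7] F [ 0.2  0.1 -0.5] t 1.05 axes [[-0.909, 0.417, 0.0], [0.417, 0.909, 0.0], [-0.0, 0.0, -1.0]]
[-1.21769562  0.59923825 -0.00249476  1.59941067  0.00179237  0.94292029
 -0.07983668]
```

Request:
{"method": "jog_arm", "body": {"travel": [[-0.516, -0.428, 0.09], [-0.516, -0.428, 0.09], [-0.516, -0.428, 0.09], [-0.516, -0.428, 0.09], [-0.516, -0.428, 0.09], [-0.516, -0.428, 0.09], [-0.516, -0.428, 0.09], [-0.516, -0.428, 0.09], [-0.516, -0.428, 0.09], [-0.516, -0.428, 0.09], [-0.516, -0.428, 0.09], [-0.516, -0.428, 0.09], [-0.516, -0.428, 0.09], [-0.516, -0.428, 0.09]], "twist": [[0, 0, -0.137], [0, 0, -0.137], [0, 0, -0.137], [0, 0, -0.137], [0, 0, -0.137], [0, 0, -0.137], [0, 0, -0.137], [0, 0, -0.137], [0, 0, -0.137], [0, 0, -0.137], [0, 0, -0.137], [0, 0, -0.137], [0, 0, -0.137], [0, 0, -0.137]], "hand": [1, 1, 1, 1, 1, 1, 1, 1, 1, 1, 1, 1, 1, 1]}}

```text
clock: 2.8
ee_pos: [520.0, 206.5, 151.2]
orientation: [-0.002, 3.141, 0.0]
force: [-0.0, 0.3, -0.2]
finger_gap: 0.006
grasp_force: 0.0
```

Run:
```python
from h import *
to((520,206,123),np.pi/2)
a=snapshot("top")["frame"][120:300,70:250]; b=snapshot("side")["frame"][40:220,160:340]
cv2.imwrite("pics/c1.png",cv2.resize(np.hstack([a,b]),(800,400),interpolation=cv2.INTER_CUBIC))
```

```text
travel [-0.0, -0.0007, 0.0376] twist [0.0, 0.0, 0.0005] at [520.  206.5 151.2] F [-0.   0.3 -0.2] t 2.8 axes [[-1.0, -0.001, 0.0], [-0.001, 1.0, 0.0], [-0.0, 0.0, -1.0]]
```

View pics/c1.png

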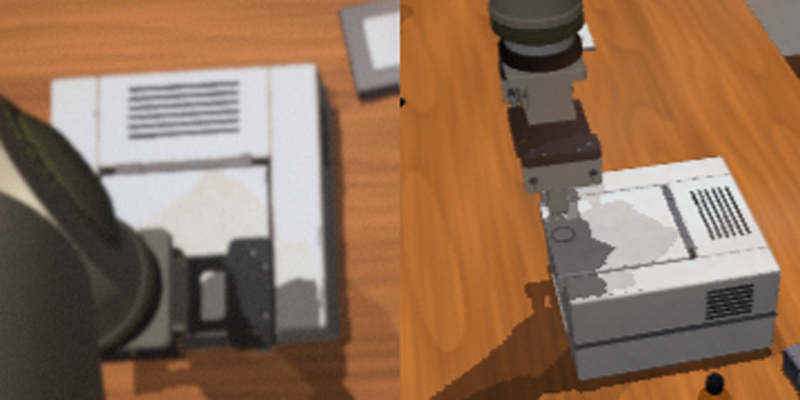

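The closed fingertips stand over the ring (right half of the crop: tip about (560,215), ring about (563,235)). Descending to just above the surface and beginning to feel.

Request:
{"method": "jog_arm", "body": {"travel": [[0, 0, 0.02], [0, 0, 0.034], [0, 0, 0.038], [0, 0, 0.039], [0, 0, 0.0395], [0, 0, 0.04], [0, 0, 0.041], [0, 0, 0.042], [0, 0, 0.043], [0, 0, 0.043]], "twist": [[0, 0, 0], [0, 0, 0], [0, 0, 0], [0, 0, 0], [0, 0, 0], [0, 0, 0], [0, 0, 0], [0, 0, 0], [0, 0, 0], [0, 0, 0]], "hand": [1, 1, 1, 1, 1, 1, 1, 1, 1, 1]}}

```text
clock: 4.15
ee_pos: [520.3, 206.1, 119.0]
orientation: [-0.001, 3.141, 0.0]
force: [-0.0, -0.1, 2.9]
finger_gap: 0.004
grasp_force: 1.5
```

Request:
{"method": "jog_arm", "body": {"travel": [[0, 0, 0.0006], [0, 0, 0.0013], [0, 0, 0.0013]], "twist": [[0, 0, 0], [0, 0, 0], [0, 0, 0]], "hand": [1, 1, 1]}}

```text
clock: 4.53
ee_pos: [520.3, 206.0, 118.0]
orientation: [-0.001, 3.141, 0.0]
force: [-0.5, -0.4, 4.7]
finger_gap: 0.005
grasp_force: 2.2
```

Request:
{"method": "jog_arm", "body": {"travel": [[0, 0, 0.0006], [0, 0, 0.0013], [0, 0, 0.0013]], "twist": [[0, 0, 0], [0, 0, 0], [0, 0, 0]], "hand": [1, 1, 1]}}

```text
clock: 4.9
ee_pos: [520.2, 206.0, 116.9]
orientation: [-0.001, 3.141, 0.0]
force: [0.5, -0.5, 3.9]
finger_gap: 0.003
grasp_force: 2.2
```

Request:
{"method": "jog_arm", "body": {"travel": [[0, 0, 0.0006], [0, 0, 0.0013], [0, 0, 0.0013]], "twist": [[0, 0, 0], [0, 0, 0], [0, 0, 0]], "hand": [1, 1, 1]}}

```text
clock: 5.28
ee_pos: [520.2, 206.0, 115.9]
orientation: [-0.001, 3.141, 0.0]
force: [-0.0, 0.1, 4.5]
finger_gap: 0.006
grasp_force: 2.2
```

Request:
{"method": "jog_arm", "body": {"travel": [[0, 0, 0.0006], [0, 0, 0.0013], [0, 0, 0.0013]], "twist": [[0, 0, 0], [0, 0, 0], [0, 0, 0]], "hand": [1, 1, 1]}}

```text
clock: 5.65
ee_pos: [520.3, 206.0, 115.1]
orientation: [-0.001, 3.141, 0.0]
force: [-0.6, -0.1, 6.5]
finger_gap: 0.001
grasp_force: 3.0
```

Request:
{"method": "jog_arm", "body": {"travel": [[0, 0, 0.0004], [0, 0, 0.0007], [0, 0, 0.0007]], "twist": [[0, 0, 0], [0, 0, 0], [0, 0, 0]], "hand": [1, 1, 1]}}

```text
clock: 6.02
ee_pos: [520.3, 206.0, 114.8]
orientation: [-0.001, 3.141, 0.0]
force: [-1.4, -0.4, 9.1]
finger_gap: 0.003
grasp_force: 4.7
```

The firm stop is felt (9 N with almost no travel). Taking the hand away fast, up and forwards, and waiting.

Request:
{"method": "jog_arm", "body": {"travel": [[0.13, 0, -0.2], [0.13, 0, -0.2], [0.13, 0, -0.2], [0.13, 0, -0.2], [0.13, 0, -0.2], [0.13, 0, -0.2], [0.13, 0, -0.2], [0.13, 0, -0.2], [0.13, 0, -0.2], [0.13, 0, -0.2], [0.13, 0, -0.2], [0.13, 0, -0.2], [0.13, 0, -0.2], [0.13, 0, -0.2], [0.13, 0, -0.2], [0.13, 0, -0.2]], "twist": [[0, 0, 0], [0, 0, 0], [0, 0, 0], [0, 0, 0], [0, 0, 0], [0, 0, 0], [0, 0, 0], [0, 0, 0], [0, 0, 0], [0, 0, 0], [0, 0, 0], [0, 0, 0], [0, 0, 0], [0, 0, 0], [0, 0, 0], [0, 0, 0]], "hand": [1, 1, 1, 1, 1, 1, 1, 1, 1, 1, 1, 0, 0, 0, 0, 0]}}

```text
clock: 8.02
ee_pos: [422.7, 205.9, 264.5]
orientation: [-0.001, 3.142, 0.0]
force: [-0.4, 0.0, 1.0]
finger_gap: 0.476
grasp_force: 0.0
```

Run:
```python
from h import *
fr=[]
for n,s in(("top",(slice(100,300),slice(60,260))),("side",(slice(40,240),slice(160,360)))):
    p=snapshot(n); fr.append(p["frame"][s])
    print(n,[(round(r["conf"],2),np.round(r["centre"]),onz(p,r["centre"],98).round(1)) for r in masks_of("holder",p)[:2]], proj(p,(582,206,98)).round(), [proj(p,(582+a,206+b,98)).round().tolist() for a,b in((-50,-18),(50,-18),(50,18),(-50,18))])
cv2.imwrite("pics/c2.png",cv2.resize(np.hstack(fr),(800,400),interpolation=cv2.INTER_CUBIC))
to((582,206,180),np.pi/2)
```

```text
top [(0.75, array([158., 229.]), array([588.3, 202.3,  98. ]))] [156. 233.] [[166.0, 260.0], [166.0, 205.0], [146.0, 206.0], [146.0, 261.0]]
side [(0.84, array([259., 152.]), array([581.4, 195.9,  98. ]))] [259. 150.] [[240.0, 157.0], [280.0, 151.0], [277.0, 143.0], [237.0, 148.0]]
travel [-0.2125, -0.0, 0.1126] twist [-0.0, -0.0, 0.0002] at [422.6 205.9 264.4] F [ 0.2 -0.5 -0.7] t 8.22 axes [[-1.0, -0.001, -0.0], [-0.001, 1.0, -0.0], [0.0, -0.0, -1.0]]
```

View pics/c2.png

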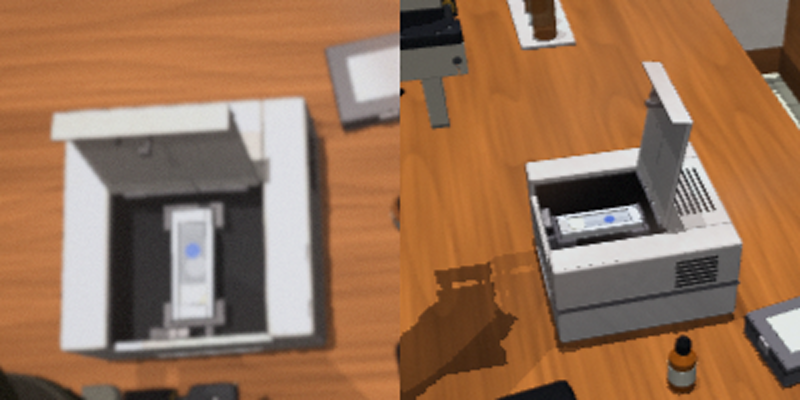

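The hatch stands fully open, with the holder in the nest (top crop spans (172,205) to (216,325), centre about full-frame (157,232)), matching my (582,205.5). Moving over it and down.

Request:
{"method": "jog_arm", "body": {"travel": [[-0.2125, 0, 0.09], [-0.2125, 0, 0.09], [-0.2125, 0, 0.09], [-0.2125, 0, 0.09], [-0.2125, 0, 0.12], [-0.2125, 0, 0.15], [-0.2125, 0, 0.18], [-0.2125, 0, 0.2], [-0.2125, 0, 0.22], [-0.2125, 0, 0.23], [-0.2125, 0, 0.233], [-0.2125, 0, 0.2365], [-0.2125, 0, 0.2365], [-0.2125, 0, 0.2365]], "twist": [[0, 0, 0], [0, 0, 0], [0, 0, 0], [0, 0, 0], [0, 0, 0], [0, 0, 0], [0, 0, 0], [0, 0, 0], [0, 0, 0], [0, 0, 0], [0, 0, 0], [0, 0, 0], [0, 0, 0], [0, 0, 0]], "hand": [-0.4, -0.4, -0.4, -0.4, -0.4, -0.4, -0.4, -0.4, -0.4, -0.4, -0.4, -0.4, -0.4, -0.4]}}

```text
clock: 9.98
ee_pos: [582.2, 206.1, 87.4]
orientation: [-0.001, 3.141, 0.0]
force: [-0.8, 0.3, 0.8]
finger_gap: 0.696
grasp_force: 0.0
```

Request:
{"method": "jog_arm", "body": {"travel": [[0, 0, 0], [0, 0, 0], [0, 0, 0], [0, 0, 0], [0, 0, 0], [0, 0, 0], [0, 0, 0], [0, 0, 0]], "twist": [[0, 0, 0], [0, 0, 0], [0, 0, 0], [0, 0, 0], [0, 0, 0], [0, 0, 0], [0, 0, 0], [0, 0, 0]], "hand": [1, 1, 1, 1, 1, 1, 1, 1], "force": 20}}

```text
clock: 10.98
ee_pos: [582.1, 206.0, 87.1]
orientation: [-0.001, 3.141, 0.0]
force: [0.0, 0.2, 0.0]
finger_gap: 0.383
grasp_force: 20.0
```

Gripped (36 mm). Lifting gently at first, then up.

Request:
{"method": "jog_arm", "body": {"travel": [[0, 0, -0.004], [0, 0, -0.012], [0, 0, -0.025], [0, 0, -0.045], [0, 0, -0.07], [0, 0, -0.1], [0, 0, -0.13], [0, 0, -0.15], [0, 0, -0.15], [0, 0, -0.15]], "twist": [[0, 0, 0], [0, 0, 0], [0, 0, 0], [0, 0, 0], [0, 0, 0], [0, 0, 0], [0, 0, 0], [0, 0, 0], [0, 0, 0], [0, 0, 0]], "hand": [1, 1, 1, 1, 1, 1, 1, 1, 1, 1]}}

```text
clock: 12.22
ee_pos: [581.7, 205.8, 199.1]
orientation: [0.001, -3.141, 0.001]
force: [-0.1, 0.5, -0.9]
finger_gap: 0.384
grasp_force: 20.0
```

Run:
```python
from h import *
S=get_obs();print(S["finger_gap"],S["grasp_force"],S["joint_positions"].round(2))
fr=[]
for n,s in(("top",(slice(100,300),slice(60,260))),("side",(slice(40,240),slice(160,360)))):
    p=snapshot(n); fr.append(p["frame"][s])
cv2.imwrite("pics/c3.png",cv2.resize(np.hstack(fr),(800,400),interpolation=cv2.INTER_CUBIC))
to((560,-209,100),np.pi/2+.395)
```

```text
0.38446241098315187 19.99937653541565 [-0.35  0.49 -0.13  1.87  0.08  0.78  1.05]
travel [0.029, -0.553, 0.132] twist [-0.0001, -0.0005, -0.1255] at [581.6 205.9 198.7] F [-0.6  0.3 -0.7] t 12.32 axes [[-1.0, -0.001, -0.001], [-0.001, 1.0, -0.001], [0.001, -0.001, -1.0]]
```

View pics/c3.png

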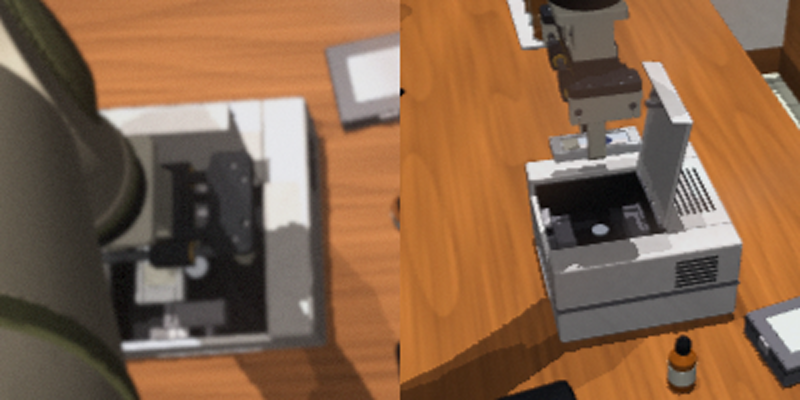

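The holder hangs level in the gripper and the hatch is still open. Carrying it over the tray and partly down.

Request:
{"method": "jog_arm", "body": {"travel": [[0.029, -0.04, 0], [0.029, -0.11, 0], [0.029, -0.19, 0], [0.029, -0.27, 0], [0.029, -0.35, 0], [0.029, -0.43, 0], [0.029, -0.5, 0], [0.029, -0.54, 0], [0.029, -0.553, 0], [0.029, -0.553, 0.04], [0.029, -0.553, 0.09], [0.029, -0.553, 0.14], [0.029, -0.553, 0.19], [0.029, -0.553, 0.22], [0.029, -0.553, 0.23], [0.029, -0.553, 0.23]], "twist": [[0, 0, 0], [0, 0, 0], [0, 0, 0], [0, 0, -0.02], [0, 0, -0.05], [0, 0, -0.08], [0, 0, -0.11], [0, 0, -0.1255], [0, 0, -0.1255], [0, 0, -0.1255], [0, 0, -0.1255], [0, 0, -0.1255], [0, 0, -0.1255], [0, 0, -0.1255], [0, 0, -0.1255], [0, 0, -0.1255]], "hand": [1, 1, 1, 1, 1, 1, 1, 1, 1, 1, 1, 1, 1, 1, 1, 1]}}

```text
clock: 14.32
ee_pos: [560.7, -207.7, 27.0]
orientation: [0.617, -3.08, -0.001]
force: [-0.2, -0.7, -0.3]
finger_gap: 0.385
grasp_force: 20.0
```

Run:
```python
from h import *
fr=[]
for n,s in(("top",(slice(150,330),slice(290,470))),("side",(slice(220,400),slice(200,380)))):
    p=snapshot(n); fr.append(p["frame"][s])
cv2.imwrite("pics/c4.png",cv2.resize(np.hstack(fr),(800,400),interpolation=cv2.INTER_CUBIC))
to((560,-209,5),np.pi/2+.395)
```

```text
travel [0.0017, -0.0001, 0.0306] twist [-0.0002, 0.0003, 0.0] at [ 561.1 -208.4   27.9] F [-0.1  0.1 -1.4] t 14.43 axes [[-0.923, -0.385, 0.001], [-0.385, 0.923, -0.0], [-0.001, -0.001, -1.0]]
```

View pics/c4.png

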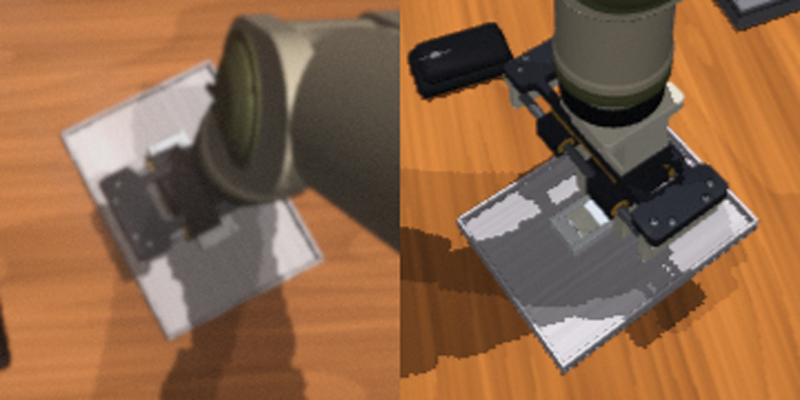

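The holder is centred inside the tray and aligned with it. Lowering slowly and feeling for the floor.

Request:
{"method": "jog_arm", "body": {"travel": [[0, 0, 0.01], [0, 0, 0.018], [0, 0, 0.023], [0, 0, 0.026], [0, 0, 0.0275], [0, 0, 0.0285], [0, 0, 0.0285]], "twist": [[0, 0, 0], [0, 0, 0], [0, 0, 0], [0, 0, 0], [0, 0, 0], [0, 0, 0], [0, 0, 0]], "hand": [1, 1, 1, 1, 1, 1, 1]}}

```text
clock: 15.3
ee_pos: [560.6, -208.8, 5.8]
orientation: [-0.616, 3.08, -0.0]
force: [0.1, -0.2, -0.5]
finger_gap: 0.386
grasp_force: 20.0
```

Request:
{"method": "jog_arm", "body": {"travel": [[0, 0, 0.0006], [0, 0, 0.0013], [0, 0, 0.0013]], "twist": [[0, 0, 0], [0, 0, 0], [0, 0, 0]], "hand": [1, 1, 1]}}

```text
clock: 15.68
ee_pos: [560.6, -208.7, 4.7]
orientation: [-0.616, 3.081, -0.0]
force: [-0.1, -0.3, -0.5]
finger_gap: 0.382
grasp_force: 20.0
```

Request:
{"method": "jog_arm", "body": {"travel": [[0, 0, 0.0004], [0, 0, 0.0008], [0, 0, 0.0008]], "twist": [[0, 0, 0], [0, 0, 0], [0, 0, 0]], "hand": [1, 1, 1]}}

```text
clock: 16.05
ee_pos: [560.6, -208.7, 4.1]
orientation: [-0.616, 3.081, -0.0]
force: [-0.4, 0.2, -0.8]
finger_gap: 0.384
grasp_force: 20.0
```

Request:
{"method": "jog_arm", "body": {"travel": [[0, 0, 0.0003], [0, 0, 0.0006], [0, 0, 0.0006]], "twist": [[0, 0, 0], [0, 0, 0], [0, 0, 0]], "hand": [1, 1, 1]}}

```text
clock: 16.42
ee_pos: [560.6, -208.7, 4.1]
orientation: [-0.616, 3.08, -0.0]
force: [-1.9, 0.2, 5.0]
finger_gap: 0.383
grasp_force: 20.0
```

Floor felt (5 N). Releasing and then backing off straight up.

Request:
{"method": "jog_arm", "body": {"travel": [[0, 0, 0], [0, 0, 0], [0, 0, -0.0005], [0, 0, -0.001], [0, 0, -0.001], [0, 0, -0.001], [0, 0, -0.01], [0, 0, -0.03], [0, 0, -0.07], [0, 0, -0.12], [0, 0, -0.18], [0, 0, -0.24], [0, 0, -0.28], [0, 0, -0.28]], "twist": [[0, 0, 0], [0, 0, 0], [0, 0, 0], [0, 0, 0], [0, 0, 0], [0, 0, 0], [0, 0, 0], [0, 0, 0], [0, 0, 0], [0, 0, 0], [0, 0, 0], [0, 0, 0], [0, 0, 0], [0, 0, 0]], "hand": [0, 0, -0.15, -0.15, -0.15, -0.15, -0.15, -0.15, -0.15, -0.15, -0.15, -0.15, -0.15, -0.15]}}

```text
clock: 18.18
ee_pos: [561.6, -209.1, 217.2]
orientation: [-0.615, 3.076, -0.004]
force: [-0.0, -0.3, -1.3]
finger_gap: 0.577
grasp_force: 0.0
```

Run:
```python
from h import *
p=snapshot("side"); f=p["frame"]; print([(round(r["conf"],2),np.round(r["centre"]),onz(p,r["centre"],15).round()) for r in masks_of("holder",p)[:2]])
cv2.imwrite("pics/c5.png",f)
S=get_obs();print(S["ee_pos"],S["finger_gap"],S["force"],S["clock"])
```

```text
[(0.81, array([292., 322.]), array([ 557., -215.,   15.]))]
[ 560.16819881 -208.78478789  214.18310899] 0.572172868501305 [-0.3715957   0.11321909 -1.08516641] 18.275
```

View pics/c5.png

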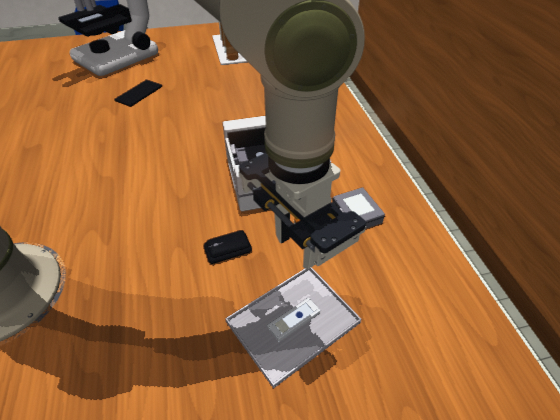

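The holder lies flat in the middle of the tray (about (295,318)), the gripper is clear above it, and the mouse and slide box are where they were.

```bash
python3 -c "
from plant import *
print(job_done())"
```

```text
the job is handed in; nothing more can be done
None
```

I handed the job in at about 18 s of the 69 s allowed: the hatch sprang open by itself, and the holder lies released and flat in the middle of the tray; no verdict came back. The mouse and slide box look unmoved; the arm hid the bottle and hatch in the last picture, but the hatch stood open when last seen after the lift.

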